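Start a kiln firing at the control console

TASK

Start the kiln from its control console on the bench: first switch the mains on at the wide rocker switch, then the vent fan on at the narrow rocker switch, and then push the flat round start button fully in and let it come out again. A rocker is switched on by pressing down the raised half, the one farther up the sloping panel, until it lies flat. Use only a light push of the fingertips for each, leave the mushroom-shaped stop button alone, pick nothing up, and do not disturb the pots and kiln furniture around the console.

Things in the scene. Friction and masses are not known exactly. Their poses are not given: they have to be found in the camera images.
- console: The kiln's control console: grey-green steel case with sloping top, fixed to the bench; 240 mm deep, 340 wide, 70 high at its low edge (nearer the robot), 112 at its high edge. Origin: centre of its underside; x from low to high edge, y to the left, z up.
- panel: Aluminium plate, 225 x 322 mm, on the console's slope. Origin: centre of its upper face, 93 mm above the bench. x up the slope, y left, z square out of it (10 deg off vertical, leaning to the low edge). Controls in one row at x = -45 mm: mains rocker y = +120, fan rocker +50, start button -30, stop button -110. Black programmer, 6 mm proud, at x 0 to 96, y -78 to 18; lamps 10 mm proud at x = 35.
- mains (a joint): Angle of the wide black rocker (mains), 32 mm long up the slope, 25 wide: 0 = off, 0.35 rad = on. Pivots at the plate's face. Off: lower half flat, 4 mm above the plate; upper half (+x, with a short white stroke) rises to 9 mm at its end. On: upper half flat at 4 mm, lower raised. Bezel 40 x 32, 2 mm proud. Needs about 2 N at the raised half; no spring, stays where left.
- mains_on (a point): The spot to press: on the face of the mains rocker's upper half, 11 mm from the pivot. It rides on the rocker: about 7.5 mm above the plate and 9 mm up the slope from the pivot when off, 4 mm above and 11 mm up the slope when on.
- fan (a joint): Angle of the narrow black rocker (vent fan), friction-held in the same way: 0 rad = off, 0.35 rad = fully on. Rocker 32 mm long and 11 mm wide, bezel 40 x 18 mm; same heights, force and behaviour as the mains rocker.
- fan_on (a point): Point on the face of the fan rocker's upper half, 11 mm from the pivot: the spot to press. It rides on the rocker as mains_on does.
- start (a joint): Travel of the start button: 0 = out, 0.006 m = fully in. Flat round black head, 28 mm across, in a 35 mm metal bezel 3 mm proud of the plate. Its spring takes about 1 N to start and 4 N when fully in and brings it out again.
- start_top (a point): Centre of the start button's flat top, 11 mm above the plate when out, 5 mm when fully in; it moves with the button.
- stop (a joint): Travel of the black mushroom stop button, 0 = out, 0.006 m = in, same spring. Leave it at 0.
- stop_top (a point): Centre of the stop button's domed head, 40 mm across, 29 mm above the plate; not to be pressed.
- pot: Small cream round-bellied pot, 76 mm across and 78 mm high, loose on the bench beside the console; origin at the centre of its foot. A bystander.
- bowl: Bisque bowl, 90 mm across and 45 mm high, loose; origin at the centre of its foot. A bystander.
- prop: Cream ceramic kiln post, a tube 38 mm across and 76 mm high, standing loose; origin at the centre of its underside. A bystander.
- bung: Pale ceramic spy-hole bung, a tapered plug 54 mm across at its head and 60 mm high, standing loose; origin at the centre of its underside. A bystander.

How it is judged:
By the outcome, as a careful person would: the job done as asked, in the order asked, and still so for the second after the job is handed in, with the robot touching nothing.
It also fails if it takes over 40 s, if anything falls off the work surface, if the arm or the gripper's body presses on something with over 40 N, if the wrist force passes 120 N, or if a joint passes its speed limit or range.

ROBOT

A 6-joint arm with a two-finger parallel gripper is mounted at the origin on the work surface. World frame = base frame: x ahead of the robot, y to its left, z up, the work surface at z = 0. Lengths are in m, angles in rad, forces in N, time in s.
With the tool pointing down it reaches from about 0.375 to 0.9 m from the base axis. Payload 3.1 kg.
Tool frame: the origin (TCP) lies at the very end of the fingers, on their centre line; the grasp point (between the pads) lies 19 mm behind it; z points along the fingers, y is the line along which they close (so a half turn about z gives the same grasp; the last joint's range is limited). The gripper opens to 85 mm and grips with 20 to 120 N. Pads are 22 mm wide; open, the fingers measure 114 mm over their backs; the gripper's body (76 mm by 85 mm) begins 54 mm behind the grasp point. The pads swing forward as they close: fully open they stand 13 mm farther back than shut.
Start: joints at [-1.347, 0.527, 1.433, -0, 1.181, -0.178], TCP at [0.244, -0.575, 0.231] pointing down, gripper open.
Joint ranges: [-3.08, 3.08], [-0.75, 2.2], [0.22, 2.44], [-1.43, 4.57], [0, 2.65], [-2.85, 2.85]. Speed limits (rad/s): [2.79, 2.79, 3.14, 3.14, 3.14, 3.14].

INTERFACE

Orientations are given as a unit quaternion [x, y, z, w].
In Python, from station import manip, vision gives the robot as it stands.
- The arm moves only by the tool drive_tool, never from a script. Its argument "deltas" is a list that holds one entry, the list of rows, each a list of 4 numbers: the shift along the tool's x, y, z in mm, then the turn about the tool's z in rad. A call has 1 to 5 rows; each row is the pose to reach, as a shift and turn from the pose commanded when the call began, along the tool's axes at that moment; what a row does not reach only later rows make up. A row lasts 1/12 s, in which the tool goes at most 41.7 mm and 7.16 degrees, less where a joint would pass 70% of its speed; a pose out of reach is approached as far as the arm can. A call with a gripper value outside its range is refused whole. "jaw" is the finger opening in mm, from 0 to 85.4, set as the call begins (left out, the last holds). The fingers move at their own pace and stop on an object; "force" is the grip in N (left out, the last holds). Time passes only in rows, so rows that repeat a pose let the fingers close. It gives the time, the measured TCP pose, the force, the opening and the grip force at its end, in the units of the state.
- manip.sense(): the state, without advancing time (a new reading comes with each control period).
- vision.snapshot(name): name is "side" or "top" or "wrist"; returns the picture (420x560x3 uint8, red, green, blue); there is no depth.
- vision.camera_model(name): a dict with "camera_matrix" (3x3 intrinsics, pixels), "rvec" (rotation vector, rad) and "tvec" (3), from world to camera coordinates, as OpenCV has them. Camera axes: x right, y down, z forward; pixel columns grow to the right and rows downward; lengths in m; the calibration is good to about 2 mm. A picture is of the moment at which its call begins: read the wrist's pose just before it. camera_model takes no time and is no camera call; for the wrist camera it gives the pose at the moment of the call.
- manip.sign_off(): hands the job in; it is judged then, once.
The state is a dict: "t": time; "q": joint angles; "qd": joint speeds; "tau": joint torques, N m; "tcp_pos": TCP position; "tool_rot": TCP orientation; "force": force on the tool from outside, world axes, zero at the start; "ft_torque": the same for the moment, N m; "finger_gap": opening from 0.0 (shut) to 1.0 (fully open); "gripper_force": force on a finger pad.
Only numpy, scipy, OpenCV 4.12 (cv2) and the standard library are available. Lean on these libraries where they do the work, as an engineer would, in place of code of your own. Each camera call takes 0.05 s, during which the arm holds its last target. There are 200 camera calls.

## Working session

There is one attempt and no reset: what is moved stays moved. The work goes in short steps, Python scripts to look and compute and a tool call to move; the robot and the scene stay as the last step left them, time stands still between calls to the robot, and variables do not carry over. Pictures are saved under pics/ and viewed, at most 10 in all, crops included, and the job is handed in when it is done.

Besides the shell and the picture viewer there is one more tool, called after "Request:" as a command line: name --argument value ..., lists and objects as JSON in quotes. drive_tool: Moves the arm, as the interface text tells. Its arguments: {"type":"object","properties":{"deltas":{"type":"array"},"jaw":{"type":"number"},"force":{"type":"number"}},"required":["deltas"]}

```bash
mkdir -p pics
python3 - <<'E'
from station import manip, vision
import cv2
s=manip.sense();print(s)
for n in("top","side"):
    cv2.imwrite(f"pics/{n}0.png",vision.snapshot(n)[:,:,::-1]);print(n,vision.camera_model(n))
E
```

```text
{'t': 0.0, 'q': array([-1.34750340e+00,  5.28471696e-01,  1.43395531e+00,  8.44944306e-06,
        1.18139641e+00, -1.78475230e-01]), 'qd': array([ 0.00101719,  0.00024816,  0.00142242,  0.0006273 , -0.00045042,
       -0.00013739]), 'tau': array([ 8.27916265e-04, -4.42346549e+01, -1.78023595e+01, -8.83570942e-05,
        8.47440708e-03, -1.22809240e-05]), 'tcp_pos': array([ 0.24428013, -0.5744764 ,  0.23031337]), 'tool_rot': array([ 9.79890267e-01,  1.99534009e-01, -2.10866693e-05, -1.11518991e-03]), 'force': array([-0.41945718, -0.00690321,  1.37314177]), 'ft_torque': array([0.01969794, 0.01963744, 0.01141713]), 'gripper_force': 0.0, 'finger_gap': 0.9961148791633232}
top {'camera_matrix': array([[528.20372034,   0.        , 277.86775479],
       [  0.        , 528.20372034, 199.86423643],
       [  0.        ,   0.        ,   1.        ]]), 'rvec': array([ 2.15219433, -2.21062232,  0.0966233 ]), 'tvec': array([0.06606188, 0.54802801, 1.12468124])}
side {'camera_matrix': array([[391.66258074,   0.        , 274.09651854],
       [  0.        , 391.66258074, 204.62391374],
       [  0.        ,   0.        ,   1.        ]]), 'rvec': array([ 0.67791109, -2.53971211,  1.25628216]), 'tvec': array([0.49988629, 0.22019516, 0.69459463])}
```

View pics/top0.png

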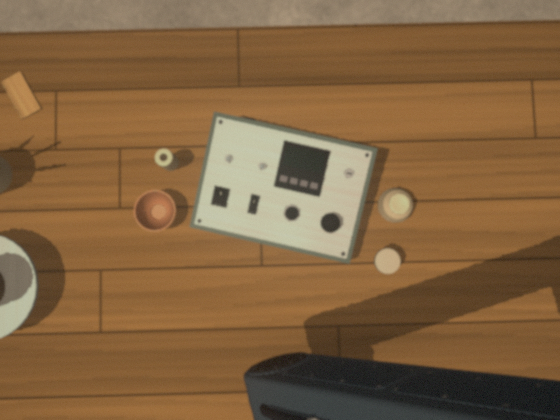

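View pics/side0.png

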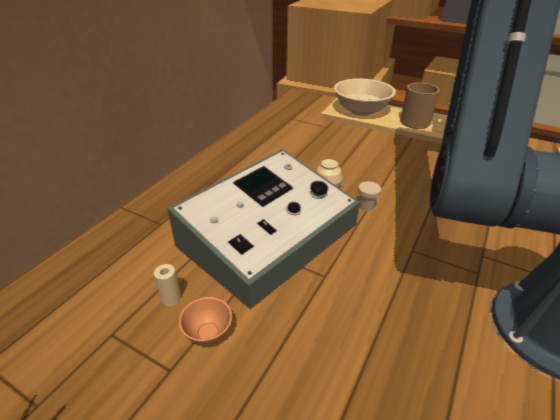

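The top view shows the console centred at about (286,187). Mains is at (220,196), fan at (253,204), start at (292,213) and stop at (331,223). The bowl and prop are on its left, the pot and bung on its right. The side view agrees: mains (241,244), fan (267,227), start (294,208). Next I'll zoom in for accurate pixels.

Run:
```python
import cv2
a=cv2.imread("pics/top0.png")[100:275,180:390];cv2.imwrite("pics/tz.png",cv2.resize(a,None,fx=3.4,fy=3.4,interpolation=cv2.INTER_CUBIC))
a=cv2.imread("pics/side0.png")[145:295,165:365];cv2.imwrite("pics/sz.png",cv2.resize(a,None,fx=4,fy=4,interpolation=cv2.INTER_CUBIC))
```

```text
(no output)
```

View pics/tz.png

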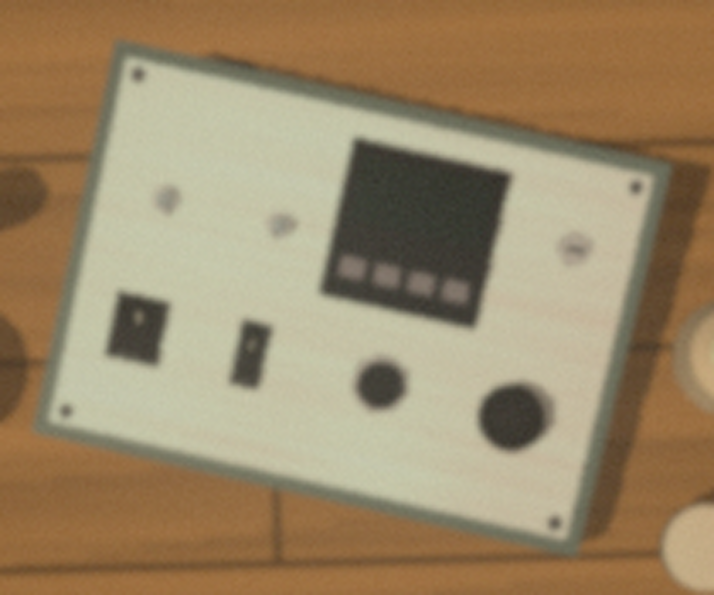

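View pics/sz.png

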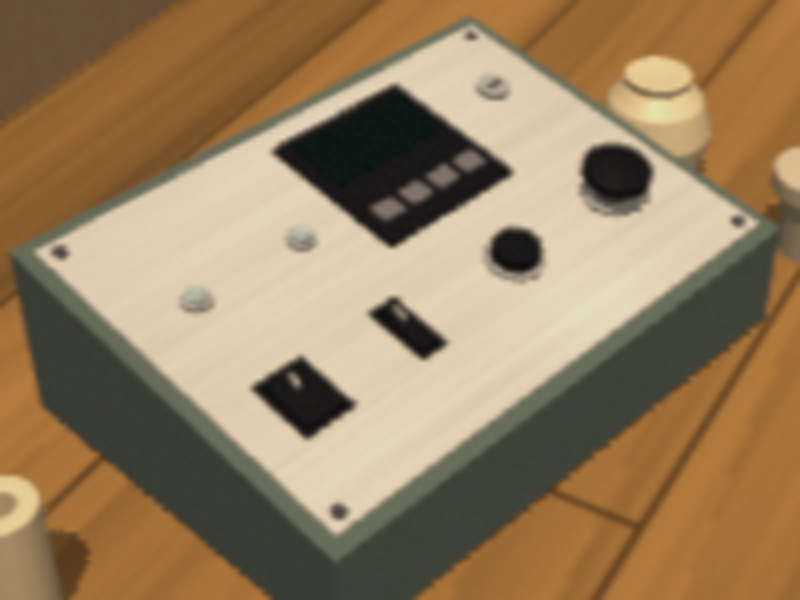

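The crops show the programmer corners, both rockers and the start head clearly. I'll fit the panel pose from those points in both views.

```bash
cat > h.py <<'E'
import numpy as np, cv2
from scipy.spatial.transform import Rotation as R
def panel(p):
    r=R.from_euler('ZY',[p[2],-np.radians(10)]); return r, np.array([p[0],p[1],.093])
E
python3 - <<'E'
from h import *
from station import manip, vision
from scipy.optimize import least_squares
P=lambda *a:np.array(a,float)/1000
top=[((96,18,6),(357,138)),((96,-78,6),(510,175)),((0,18,6),(321,295)),((0,-78,6),(475,327)),((-45,120,3),(138,328)),((-45,50,3),(251,354)),((-45,-30,11),(381,384))]
side=[((96,18,6),(273,151)),((96,-78,6),(395,85)),((0,18,6),(392,246)),((0,-78,6),(512,171)),((-45,120,3),(304,398)),((-45,50,3),(408,328)),((-45,-30,11),(516,250))]
def mk(L,o,f,n):
    m=vision.camera_model(n); X=np.array([P(*a) for a,_ in L]); u=(np.array([b for _,b in L])+.5)/f-.5+o
    return m,X,u
D=[mk(top,(180,100),3.4,'top'),mk(side,(165,145),4,'side')]
def res(p,D=D):
    r,t=panel(p)
    return np.concatenate([(cv2.projectPoints(r.apply(X)+t,m['rvec'],m['tvec'],m['camera_matrix'],None)[0][:,0]-u).ravel() for m,X,u in D])
for d in (D[:1],D[1:],D):
    s=least_squares(lambda p:res(p,d),[.55,0,-.2]);print(s.x,np.abs(s.fun).max())
np.save('p.npy',s.x); r,t=panel(s.x)
st=manip.sense();T=R.from_quat(st['tool_rot']);x=T.as_matrix()[:,0];print('tool yaw',np.arctan2(x[1],x[0]))
for n,c in dict(mains=(-45+8,120,7.5),fan=(-45+8,50,7.5),start=(-48,-30,11)).items():
    w=r.apply(P(*c))+t;print(n,w,'delta tool mm',T.inv().apply(w-st['tcp_pos'])*1000)
E
```

```text
[ 0.56807039  0.04221884 -0.25369143] 0.9348892464790879
[ 0.5639118   0.04659829 -0.24812484] 0.8107724571033259
[ 0.56674772  0.04319206 -0.25082903] 1.776083260022972
tool yaw 0.4018033929487419
mains [0.55997333 0.1688043  0.09396108] delta tool mm [ 581.20829695 -560.45256749  137.73685076]
fan [0.54259883 0.10099481 0.09396108] delta tool mm [ 538.69870373 -504.83853875  137.61729885]
start [0.51165962 0.0263379  0.09549777] delta tool mm [ 481.02734491 -448.23024674  135.95427553]
```

Request:
drive_tool --deltas '[[[28,-27,0,0.12],[56,-54,0,0.24],[84,-81,0,0.36],[112,-108,0,0.48],[140,-135,0,0.6]]]' --jaw 0 --force 20

```text
t: 0.52
tcp_pos: [0.3206, -0.3942, 0.2309]
tool_rot: [0.995, -0.102, -0.0, -0.0]
force: [0.5, -0.7, -0.5]
finger_gap: 0.298
gripper_force: 0.0
```

```bash
cat >> h.py <<'E'
def go(c, p=None):
    from station import manip
    p=np.load('p.npy') if p is None else p
    r,t=panel(p); st=manip.sense(); T=R.from_quat(st['tool_rot']); x=T.as_matrix()[:,0]
    d=T.inv().apply(r.apply(np.array(c)/1000)+t-st['tcp_pos'])*1000
    print('t',st['t'],'turn',np.arctan2(x[1],x[0])-p[2],'delta',d.round(1),'F',st['force'].round(1),'tcp in panel mm',(r.inv().apply(st['tcp_pos']-t)*1000).round(1),st['finger_gap'])
E
python3 -c "
from h import *
go((-37,120,7.5))"
```

```text
t 0.5167 turn 0.04585394522176031 delta [ 119.8 -599.8  137.4] F [ 0.5 -0.7 -0.5] tcp in panel mm [-103.9 -484.8  158.3] 0.29781147960530835
```

Request:
drive_tool --deltas '[[[6,-38,0,0.04],[12,-76,0,0.04],[18,-114,0,0.04],[24,-152,0,0.04],[30,-190,0,0.04]]]'

```text
t: 0.93
tcp_pos: [0.3874, -0.2139, 0.2312]
tool_rot: [0.993, -0.119, -0.0, -0.0]
force: [-0.3, -0.4, -0.5]
finger_gap: -0.001
gripper_force: 0.0
```

Request:
drive_tool --deltas '[[[6,-38,0,0],[12,-76,0,0],[18,-114,0,0],[24,-152,0,0],[30,-190,0,0]]]'

```text
t: 1.35
tcp_pos: [0.4614, -0.0363, 0.2312]
tool_rot: [0.993, -0.119, -0.0, -0.0]
force: [1.2, -0.6, -0.4]
finger_gap: -0.004
gripper_force: 0.0
```

Request:
drive_tool --deltas '[[[0,-38,0,0],[0,-76,0,0],[0,-110,0,0],[0,-110,0,0],[0,-110,0,0]]]'

```text
t: 1.77
tcp_pos: [0.487, 0.0703, 0.231]
tool_rot: [0.993, -0.117, -0.0, 0.0]
force: [1.1, -1.1, 0.1]
finger_gap: 0.003
gripper_force: 0.0
```

Run:
```python
from h import *
from station import vision,manip
go((-37,120,7.5)); m=vision.camera_model('wrist'); im=vision.snapshot('wrist')[:,:,::-1].copy()
np.savez('w.npz',**m); print(manip.sense()['tcp_pos'])
r,t=panel(np.load('p.npy'))
cv2.imwrite('pics/w0.png',im)
cs=np.array([(96,18,6),(96,-78,6),(0,18,6),(0,-78,6),(-45,120,3),(-45,50,3),(-45,-30,11)])/1e3
print(cv2.projectPoints(r.apply(cs)+t,m['rvec'],m['tvec'],m['camera_matrix'],None)[0][:,0].round(0))
```

```text
t 1.7667 turn 0.016977536332416332 delta [  48.3 -112.8  136.9] F [ 1.1 -1.1  0.1] tcp in panel mm [-58.8   6.4 150.5] 0.0032216306548562383
[0.48683511 0.0690479  0.23097845]
[[264. -35.]
 [398. -32.]
 [264. 105.]
 [375. 107.]
 [156. 152.]
 [231. 154.]
 [316. 158.]]
```

View pics/w0.png

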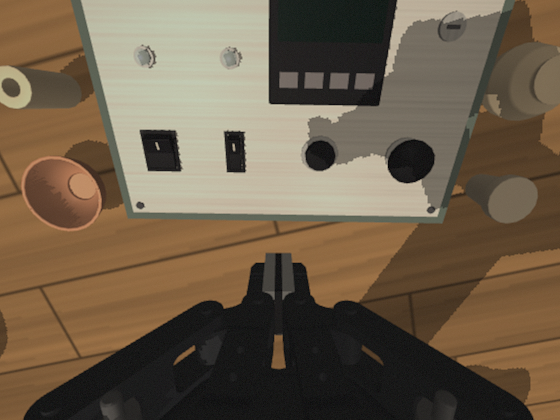

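The wrist view shows the controls about 4 px right of the prediction: mains (160,151), fan (235,152), start (320,155), programmer's lower corners (270,104) and (380,105). I'll refit with all three cameras.

Run:
```python
from h import *
from scipy.optimize import least_squares
from station import vision
m=dict(np.load('w.npz'))
cs=np.array([(0,18,6),(0,-78,6),(-45,120,3),(-45,50,3),(-45,-30,11)])/1e3
u=np.array([(270,104),(380,105),(160,151),(235,152),(320,155)],float)
def f(p):
    r,t=panel(p); return (cv2.projectPoints(r.apply(cs)+t,m['rvec'],m['tvec'],m['camera_matrix'],None)[0][:,0]-u).ravel()
s=least_squares(f,np.load('p.npy'));print(s.x,s.fun.round(1))
p=np.mean([[.56807,.04222,-.25369],[.56391,.0466,-.24812],s.x],axis=0);print(p);np.save('p.npy',p)
go((-37,120,7.5));go((-37,50,7.5))
```

```text
[ 0.56757893  0.03903237 -0.24869032] [-1.2 -0.7 -0.  -0.   0.5 -0.1 -0.1 -0.   0.8  1. ]
[ 0.56651964  0.04261746 -0.25016677]
t 1.8167 turn 0.014063884016561917 delta [  47.7 -113.6  136.9] F [-0.3 -0.2 -0.5] tcp in panel mm [-58.5   5.9 150.4] 0.0018624706358795777
t 1.8167 turn 0.014063884016561917 delta [ 46.7 -43.6 136.9] F [-0.3 -0.2 -0.5] tcp in panel mm [-58.5   5.9 150.4] 0.0018624706358795777
```

Request:
drive_tool --deltas '[[[12,-28,20,0.014],[24,-56,40,0.014],[36,-85,60,0.014],[48,-114,80,0.014],[48,-114,110,0.014]]]'

```text
t: 2.23
tcp_pos: [0.567, 0.17, 0.1222]
tool_rot: [0.992, -0.126, 0.005, -0.002]
force: [1.4, 0.2, 0.6]
finger_gap: 0.002
gripper_force: 0.0
```

Request:
drive_tool --deltas '[[[0,0,8,0],[0,0,16,0],[0,0,16,0],[0,0,16,0]]]'

```text
t: 2.57
tcp_pos: [0.5607, 0.1667, 0.1059]
tool_rot: [0.992, -0.127, -0.0, 0.0]
force: [-0.3, -0.0, 0.3]
finger_gap: 0.003
gripper_force: 0.0
```

Run:
```python
from h import *
from station import vision
go((-37,120,7.5))
a=vision.snapshot('side')[195:295,180:300,::-1];b=vision.snapshot('wrist')[110:360,60:460,::-1]
a=cv2.resize(a,(480,400),interpolation=cv2.INTER_CUBIC)
o=np.zeros((400,880,3),np.uint8);o[:,:480]=a;o[:250,480:]=b;cv2.imwrite('pics/m1.png',cv2.resize(o,(800,364)))
```

```text
t 2.5667 turn -0.003996617997305163 delta [-1.4 -1.2 12. ] F [-0.3 -0.   0.3] tcp in panel mm [-33.5 118.8  19. ] 0.0030319595356068916
```

View pics/m1.png

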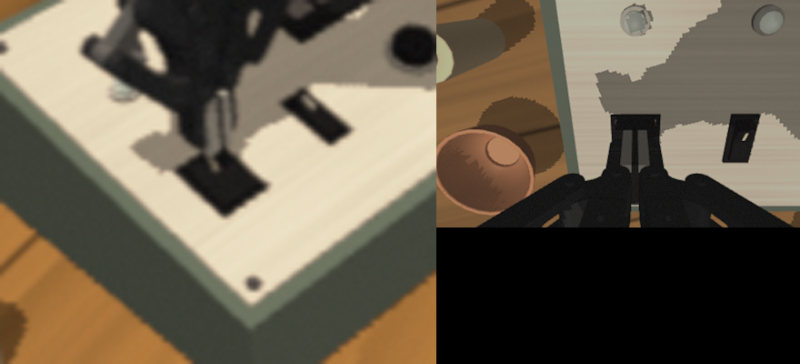

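Laterally the fingers are centred over the raised half of mains, about 12 mm above it. I'll descend gently.

Request:
drive_tool --deltas '[[[-3,0,3,0],[-3,0,5,0],[-3,0,7,0],[-3,0,9,0],[-3,0,9,0]]]'

```text
t: 3.08
tcp_pos: [0.5583, 0.1688, 0.0964]
tool_rot: [0.992, -0.126, 0.0, -0.0]
force: [0.4, 0.2, 0.4]
finger_gap: 0.002
gripper_force: 0.5
```

Request:
drive_tool --deltas '[[[0,0,1,0],[0,0,2,0],[0,0,2,0]]]'

```text
t: 3.33
tcp_pos: [0.5592, 0.1686, 0.0947]
tool_rot: [0.992, -0.126, 0.001, -0.0]
force: [1.5, -1.0, 2.1]
finger_gap: 0.002
gripper_force: 1.3
```

Request:
drive_tool --deltas '[[[0,0,1,0],[0,0,2,0],[0,0,2,0]]]'

```text
t: 3.58
tcp_pos: [0.5575, 0.169, 0.0921]
tool_rot: [0.992, -0.126, -0.0, -0.0]
force: [1.2, 0.7, 2.3]
finger_gap: 0.003
gripper_force: 1.0
```

```bash
python3 -c "
from h import *
go((-37,120,4.5))"
```

```text
t 3.5833 turn -0.0023338820128870896 delta [2.8 0.3 1. ] F [1.2 0.7 2.3] tcp in panel mm [-39.6 120.3   6. ] 0.002711219441086011
```

Contact is at about 2 N, which is the rocker moving. I'll continue in 1 mm steps until the force rises at the stop.

Request:
drive_tool --deltas '[[[0,0,1,0],[0,0,1,0],[0,0,1,0]]]'

```text
t: 3.83
tcp_pos: [0.5577, 0.169, 0.0914]
tool_rot: [0.992, -0.126, -0.0, -0.0]
force: [1.2, 0.4, 3.9]
finger_gap: 0.002
gripper_force: 1.9
```

Request:
drive_tool --deltas '[[[0,0,1,0],[0,0,1,0],[0,0,1,0]]]'

```text
t: 4.08
tcp_pos: [0.5579, 0.169, 0.0912]
tool_rot: [0.992, -0.126, 0.0, -0.0]
force: [-0.9, -0.1, 8.6]
finger_gap: -0.001
gripper_force: 4.5
```

The position stalls while force climbs to 8.6 N, so mains is at its stop. I'll lift and move to the fan.

Request:
drive_tool --deltas '[[[0,0,-12,0],[0,0,-25,0],[0,30,-25,0],[0,60,-25,0],[0,70,-25,0]]]'

```text
t: 4.5
tcp_pos: [0.5381, 0.0989, 0.1152]
tool_rot: [0.992, -0.126, -0.002, 0.001]
force: [-0.3, -0.3, -0.0]
finger_gap: 0.001
gripper_force: 0.0
```

Request:
drive_tool --deltas '[[[0,0,4,0],[0,0,8,0],[0,0,8,0]]]'

```text
t: 4.75
tcp_pos: [0.5399, 0.1018, 0.1063]
tool_rot: [0.992, -0.126, -0.001, -0.0]
force: [0.3, 0.1, 0.0]
finger_gap: 0.004
gripper_force: 0.0
```

Run:
```python
from h import *
from station import vision
go((-37,50,7.5))
a=vision.snapshot('side')[195:295,180:300,::-1];b=vision.snapshot('wrist')[110:360,60:460,::-1]
a=cv2.resize(a,(480,400),interpolation=cv2.INTER_CUBIC)
o=np.zeros((400,880,3),np.uint8);o[:,:480]=a;o[:250,480:]=b;cv2.imwrite('pics/f1.png',cv2.resize(o,(800,364)))
```

```text
t 4.75 turn -0.0020119138365047307 delta [ 2.8  0.8 12.3] F [0.3 0.1 0. ] tcp in panel mm [-37.5  50.8  20.1] 0.0038523181217948355
```

View pics/f1.png

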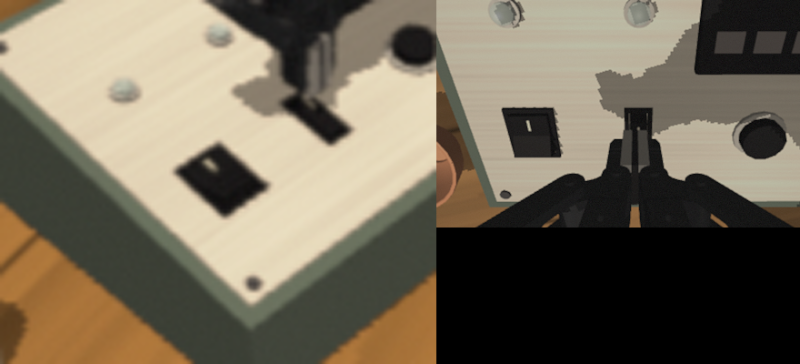

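Mains' stroke half now lies flat, with the lower half raised. The fingers are aligned with the fan rocker to within about 1.5 mm, so I'll press it.

Request:
drive_tool --deltas '[[[1,1,3,0],[1,1,6,0],[1,1,9,0],[1,1,11,0],[1,1,11,0]]]'

```text
t: 5.27
tcp_pos: [0.5416, 0.1, 0.0961]
tool_rot: [0.992, -0.126, 0.0, -0.0]
force: [1.5, 0.3, -0.1]
finger_gap: -0.001
gripper_force: 0.1
```

Request:
drive_tool --deltas '[[[0,0,1,0],[0,0,2,0],[0,0,3,0],[0,0,3,0]]]'

```text
t: 5.6
tcp_pos: [0.5425, 0.0997, 0.0938]
tool_rot: [0.992, -0.126, 0.001, -0.0]
force: [2.6, -1.5, 2.6]
finger_gap: -0.002
gripper_force: 1.3
```

Request:
drive_tool --deltas '[[[0,0,1,0],[0,0,1,0],[0,0,1,0]]]'

```text
t: 5.85
tcp_pos: [0.5405, 0.0999, 0.0921]
tool_rot: [0.992, -0.126, -0.001, 0.0]
force: [0.5, 0.5, 2.7]
finger_gap: 0.001
gripper_force: 0.9
```

Request:
drive_tool --deltas '[[[0,0,1,0],[0,0,1,0],[0,0,1,0]]]'

```text
t: 6.1
tcp_pos: [0.5407, 0.0998, 0.0915]
tool_rot: [0.992, -0.126, -0.0, 0.0]
force: [0.6, -0.4, 4.0]
finger_gap: 0.003
gripper_force: 2.3
```

Request:
drive_tool --deltas '[[[0,0,1,0],[0,0,1,0],[0,0,1,0]]]'

```text
t: 6.35
tcp_pos: [0.5408, 0.0998, 0.0912]
tool_rot: [0.992, -0.126, -0.0, 0.0]
force: [-0.9, -0.2, 9.9]
finger_gap: 0.004
gripper_force: 5.1
```

The fan is at its stop, with the same signature. On to the start button, checking both rockers on the way.

Request:
drive_tool --deltas '[[[0,0,-14,0],[0,0,-30,0],[-4,30,-30,0],[-8,60,-30,0],[-8,80,-30,0]]]'

```text
t: 6.77
tcp_pos: [0.5103, 0.0237, 0.1197]
tool_rot: [0.992, -0.125, -0.002, 0.0]
force: [-1.1, 0.3, -0.7]
finger_gap: -0.006
gripper_force: 0.0
```

Request:
drive_tool --deltas '[[[0,0,0,0],[0,0,0,0]]]'

```text
t: 6.93
tcp_pos: [0.5122, 0.024, 0.1197]
tool_rot: [0.992, -0.127, -0.001, -0.0]
force: [-0.7, -0.1, 0.7]
finger_gap: 0.003
gripper_force: 0.0
```

Run:
```python
from h import *
from station import vision
go((-47,-30,11))
a=vision.snapshot('side')[180:280,200:320,::-1];b=vision.snapshot('wrist')[110:360,60:460,::-1]
a=cv2.resize(a,(480,400),interpolation=cv2.INTER_CUBIC)
o=np.zeros((400,880,3),np.uint8);o[:,:480]=a;o[:250,480:]=b;cv2.imwrite('pics/s1.png',cv2.resize(o,(800,364)))
```

```text
t 6.9333 turn -0.004539613796231745 delta [-0.1 -1.5 24.1] F [-0.7 -0.1  0.7] tcp in panel mm [-42.6 -31.5  34.7] 0.0026284891942750035
```

View pics/s1.png

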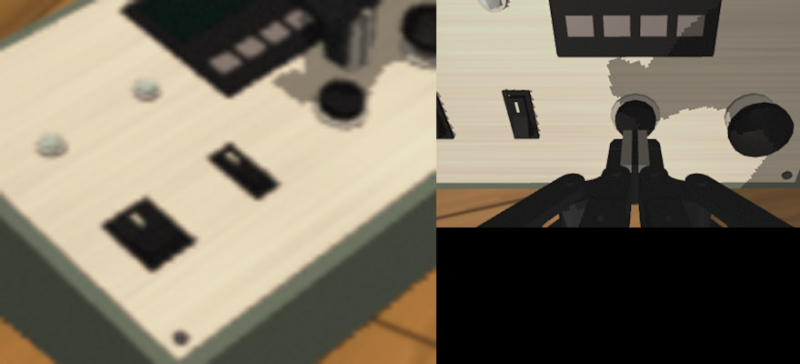

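Both rockers show the flipped shape, and the fingers are centred over the start button. I'll push it until the force rises past the spring.

Request:
drive_tool --deltas '[[[0,0,6,0],[0,0,12,0],[0,0,17,0],[0,0,20,0],[0,0,20,0]]]'

```text
t: 7.45
tcp_pos: [0.5128, 0.0249, 0.0992]
tool_rot: [0.992, -0.125, -0.001, -0.0]
force: [-1.0, 0.5, -0.1]
finger_gap: -0.004
gripper_force: 0.0
```

Request:
drive_tool --deltas '[[[0,0,2,0],[0,0,4,0],[0,0,5,0],[0,0,5,0]]]'

```text
t: 7.78
tcp_pos: [0.5139, 0.0244, 0.0955]
tool_rot: [0.992, -0.126, 0.0, -0.0]
force: [0.8, 0.3, 1.7]
finger_gap: 0.0
gripper_force: 0.9
```

Request:
drive_tool --deltas '[[[0,0,1,0],[0,0,2,0],[0,0,2,0]]]'

```text
t: 8.03
tcp_pos: [0.5142, 0.0243, 0.0936]
tool_rot: [0.992, -0.126, 0.001, -0.0]
force: [0.8, 1.1, 2.3]
finger_gap: 0.0
gripper_force: 1.3
```

Request:
drive_tool --deltas '[[[0,0,1,0],[0,0,2,0],[0,0,2,0]]]'

```text
t: 8.28
tcp_pos: [0.5144, 0.0242, 0.0916]
tool_rot: [0.992, -0.126, 0.001, 0.0]
force: [1.5, 1.7, 3.9]
finger_gap: -0.003
gripper_force: 1.8
```

Request:
drive_tool --deltas '[[[0,0,1,0],[0,0,2,0],[0,0,2,0]]]'

```text
t: 8.53
tcp_pos: [0.5146, 0.0242, 0.0909]
tool_rot: [0.992, -0.126, 0.001, 0.0]
force: [-0.5, 1.2, 15.5]
finger_gap: -0.0
gripper_force: 7.2
```

Request:
drive_tool --deltas '[[[0,0,1,0],[0,0,1,0],[0,0,1,0]]]'

```text
t: 8.78
tcp_pos: [0.5146, 0.0242, 0.0907]
tool_rot: [0.992, -0.126, 0.002, 0.0]
force: [-1.8, 1.2, 20.4]
finger_gap: 0.003
gripper_force: 10.2
```

The button bottomed out after about 6 mm of travel. I'll lift clear and let it come out.

Request:
drive_tool --deltas '[[[0,0,-8,0],[0,0,-30,0],[0,0,-60,0],[0,0,-90,0],[0,0,-120,0]]]'

```text
t: 9.2
tcp_pos: [0.5114, 0.0244, 0.2085]
tool_rot: [0.992, -0.126, -0.003, 0.0]
force: [0.3, -0.8, -0.7]
finger_gap: -0.004
gripper_force: 0.0
```

Request:
drive_tool --deltas '[[[-25,0,0,0],[-50,0,0,0],[-50,0,0,0],[-50,0,0,0],[-50,0,0,0]]]'

```text
t: 9.62
tcp_pos: [0.4647, 0.0367, 0.208]
tool_rot: [0.992, -0.126, -0.001, 0.0]
force: [0.1, -0.1, 0.4]
finger_gap: -0.004
gripper_force: 0.0
```

Run:
```python
from h import *
from station import vision
a=vision.snapshot('side')[130:350,140:400,::-1]
cv2.imwrite('pics/end.png',cv2.resize(a,(709,600),interpolation=cv2.INTER_CUBIC))
```

```text
(no output)
```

View pics/end.png

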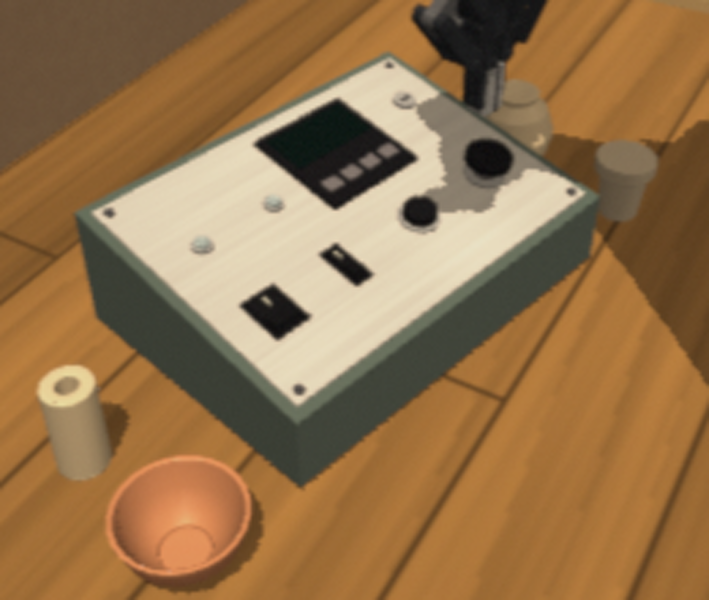

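The picture shows both rockers on at (276,311) and (347,264), and the start button out again at (420,212). The bystanders are where they were, and the arm is clear of everything.

```bash
python3 -c "
from station import manip
print(manip.sign_off())"
```

```text
the job is handed in; nothing more can be done
None
```

I switched on the mains and then the vent fan, pushed the start button fully in and let it come out again, and handed the job in at about 9.7 s; I never pressed the stop button, and the last picture showed the pots and kiln furniture undisturbed.

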